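# Load the specimen tray into the stone cutter's chest

### The job

Pick up the green tray of stones by its brass handle and slide it in through the open front of the wooden chest's top bay, under the side lips, until it is fully home against the back; keep it level, with all three stones in it. Then swing the chest's gate fully shut behind it and let go. Leave the dark mallet, the wire brush, the tin and the loupe on the bench where they are.

Things in the scene. Friction and masses are not known exactly. Their poses are not given: they have to be found in the camera images.
- tray: Loose flat green tray, 165 (x) x 130 (y) mm, walls 24 mm high, 5 mm thick, grey floor 6 mm thick; 0.25 to 0.45 kg empty. Across its middle runs a brass carrying handle along x, on two posts 46 mm either side of the middle. Origin: centre of the underside; z up. Front and back are alike: either end may go in first.
- handle (a point): Centre of the tray's handle bar, 66 mm above the tray's underside: brass, 104 mm long (tray x), 12 mm wide (tray y), 14 mm high, clear below between its posts
- agate: Red-brown faceted stone lying loose in the tray, about 42 mm across, 22 mm high, 60 g; origin at centre of its underside
- jasper: Green-grey faceted stone lying loose in the tray, about 38 mm across, 24 mm high, 60 g; origin at centre of its underside
- quartz: Pale faceted stone lying loose in the tray, about 44 mm across, 23 mm high, 60 g; origin at centre of its underside
- chest: Fixed wooden chest, 190 deep (x) x 170 wide (y), 128 mm high. Two closed drawers below (unused); on top the tray bay, its floor 86 mm above the bench, open at the front (-x, towards the robot), 10 mm back wall at +x. Origin: centre of the underside; x from front to back, z up.
- bay (a point): Where the tray's origin lies when home against the back wall: on the bay floor, 97.5 mm behind its front edge; axes as the chest's. The bay is 142 mm wide; dark lips overhang both sides by 20 mm, undersides 36 and tops 42 mm above the floor. Between the lips (102 mm) it is open above: the handle and fingers pass along there.
- gate (a joint): Bay gate: dark panel 164 long, 10 thick, 36 mm high, standing 1 to 37 mm above the bay floor level, on an upright hinge at the chest's left (+y) front corner. 0 = shut across the front; grows to 2.2 rad as the free end swings out to -x (straight out at pi/2) and on towards +y. Stays where it is left; turns easily.
- gate_tab (a point): Centre of the upright brass tab on top of the gate near its free end, 135 mm from the hinge line: 34 mm long along the gate, 10 mm thick, rising 34 mm above the panel; this point lies 60 mm above the bay floor, 11 mm below the tab's top. Its y axis points along the gate towards the hinge, its x axis through the gate's thickness to the inside.
- gate_hinge (a point): Point on the gate's upright hinge axis, 19 mm above the bay floor, 101 mm before the chest's centre and 80 mm to its left
- dark_mallet: Dark wooden mallet lying flat, head 95 x 66 x 60 mm, handle 26 mm thick to -x, 230 mm overall; bystander, origin under the middle
- wire_brush: Orange block brush with steel bristles down, 95 x 42 x 45 mm; bystander, origin centre of underside
- tin: Round yellow and green tin, 66 mm across, 55 mm high; bystander, origin centre of underside
- loupe: Flat round magnifier, 64 mm across, 8 mm thick, black handle to -x, 123 mm overall; bystander, origin under the lens
There are look-alikes about, which are no part of the job. What is shaped like the tray but blue is not meant.

How it is judged:
By the outcome, as a careful person would: the job done as asked, in the order asked, and still so for the second after the job is handed in, with the robot touching nothing.
It also fails if it takes over 58 s, if anything falls off the work surface, if the arm or the gripper's body presses on something with over 40 N, if the wrist force passes 120 N, or if a joint passes its speed limit or range.

### The arm

A 6-joint arm with a two-finger parallel gripper is mounted at the origin on the work surface. World frame = base frame: x ahead of the robot, y to its left, z up, the work surface at z = 0. Lengths are in mm, angles in rad, forces in N, time in s.
With the tool pointing down it reaches from about 275 to 750 mm from the base axis. Payload 10.2 kg.
Tool frame: the origin (TCP) lies between the finger pads; the fingertips stand 25 mm ahead of it and the grasp point (between the pads) lies 6 mm ahead of it; z points along the fingers, y is the line along which they close (so a half turn about z gives the same grasp; the last joint's range is limited). The gripper opens to 85 mm and grips with 20 to 120 N. Pads are 22 mm wide; open, the fingers measure 114 mm over their backs; the gripper's body (76 mm by 85 mm) begins 54 mm behind the grasp point. The pads swing forward as they close: fully open they stand 13 mm farther back than shut.
Start: joints at [0.933, 0.313, 1.498, -0, 1.331, -0.223], TCP at [211.592, 480.479, 256.294] pointing down, gripper open.
Joint ranges: [-2.94, 2.94], [-0.97, 2.17], [0.19, 2.56], [-1.23, 4.37], [0.02, 3.11], [-2.88, 2.88]. Speed limits (rad/s): [2.39, 2.39, 3.01, 3.14, 3.14, 3.14].

### API

Orientations are given as a unit quaternion [w, x, y, z].
In Python, from rig import ctrl, eyes, finish_job gives the robot as it stands.
- The arm moves only by the tool step_arm, never from a script. Its argument "increments" is a list of rows, each an object of numbers: "dx", "dy", "dz": the shift along the tool's x, y, z in units of 25 mm (1.0 is 25 mm); "wx", "wy", "wz": the turn, a rotation vector about the tool's x, y, z in units of 6 degrees (1.0 is 6 degrees). A call has 1 to 5 rows; each row shifts and turns the commanded pose from where the row before left it, along the tool's axes as they then stand; what a row does not reach is not made up. A row lasts 1/10 s, in which the tool goes at most 50 mm and 8.59 degrees, less where a joint would pass 70% of its speed; a pose out of reach is approached as far as the arm can. A call is refused whole if a number of a shift passes 1 or a number of a turn 1, either way. A call with a gripper value outside its range is refused whole. "fingers" is the finger opening in mm, from 0 to 85.4, set as the call begins (left out, the last holds). The fingers move at their own pace and stop on an object; "squeeze" is the grip in N (left out, the last holds). Time passes only in rows, so rows that do not move let the fingers close. It gives the time, the measured TCP pose, the force, the opening and the grip force at its end, in the units of the state.
- ctrl.sense(): the state, without advancing time (a new reading comes with each control period).
- eyes.capture(name): name is "scene" or "top" or "wrist"; returns a dict with "frame" (480x640x3 uint8, blue, green, red), "fx", "fy", "cx", "cy" (pixels), "R" (3x3) and "t" (3): a world point X has camera coordinates R X + t; the wrist camera has in their place "tool_from_camera" (4x4, takes a point from camera to tool coordinates, whose origin is the TCP and whose axes are the flange's). Camera axes: x right, y down, z forward; pixel columns grow to the right and rows downward; lengths in mm; the calibration is good to about 2 mm. A picture is of the moment at which its call begins: read the wrist's pose just before it. There is no depth.
- finish_job(): hands the job in; it is judged then, once.
Trained networks look in the newest picture that a camera, given by its name, has taken for a name from the list of things; names that differ only in an ending like _2 or _b are one class to them, and where a whole thing is asked for, a point or a joint stands for the part that bears it (a point fixed in the world has none). Each returns a list of dicts, best first, with "p" (0 to 1); they miss things now and then, are a little off and sometimes report something else, mostly with a low value. They report only what shows in the picture. A call takes as long as a camera call. They do not tell look-alikes from the thing itself.
- eyes.cut_out(camera, label): "mask" (480x640 bool, what is visible of it).
- eyes.landmark_of(camera, label): "point" ([x, y, z] in mm, in the coordinates of the camera as it stood for that picture, good to about 4 mm: a listed point, or the origin of a listed thing).
The state is a dict: "time_s": time; "joints": joint angles; "dq": joint speeds; "tau": joint torques, N m; "eef_pos": TCP position; "ee_rot": TCP orientation; "force": force on the tool from outside, world axes, zero at the start; "wrist_torque": the same for the moment, N m; "grip_width": opening from 0.0 (shut) to 1.0 (fully open); "grip_force": force on a finger pad.
Only numpy, scipy, OpenCV 4.12 (cv2) and the standard library are available. Lean on these libraries where they do the work, as an engineer would, in place of code of your own. Each camera call takes 0.05 s, during which the arm holds its last target. There are 200 camera calls.

## Working session

There is one attempt and no reset: what is moved stays moved. The work goes in short steps, Python scripts to look and compute and a tool call to move; the robot and the scene stay as the last step left them, time stands still between calls to the robot, and variables do not carry over. Pictures are saved under pics/ and viewed, at most 10 in all, crops included, and the job is handed in when it is done.

Besides the shell and the picture viewer there is one more tool, called after "Call:" as name([rows], argument=value, ...), one row to a line, values as JSON. step_arm: Moves the arm, as the interface text tells. Its arguments: {"type":"object","properties":{"increments":{"type":"array"},"fingers":{"type":"number"},"squeeze":{"type":"number"}},"required":["increments"]}

```bash
mkdir -p pics
cat > h.py <<'E'
import numpy as np, cv2
from rig import ctrl, eyes, finish_job
def world(cam,c,p):
    return np.array(c["R"]).T@(np.array(p)-np.array(c["t"]))
def proj(c,X):
    q=np.array(c["R"])@np.array(X)+np.array(c["t"]); return [round(float(c["fx"]*q[0]/q[2]+c["cx"])),round(float(c["fy"]*q[1]/q[2]+c["cy"]))]
E
python3 - <<'E'
from h import *
s=ctrl.sense(); print(s)
ims=[]
for cam in("scene","top"):
    c=eyes.capture(cam); ims.append(c["frame"].copy())
    for l in ["tray","handle","chest","bay","gate_tab","gate_hinge","agate","jasper","quartz","dark_mallet","wire_brush","tin","loupe"]:
        for d in eyes.landmark_of(cam,l)[:3]:
            w=world(cam,c,d["point"]); print(cam,l,round(d["p"],2),w.round(0),proj(c,w))
    cv2.imwrite(f"pics/{cam}.png",c["frame"])
E
```

```text
{'time_s': 0.0, 'joints': array([ 9.32623410e-01,  3.13465584e-01,  1.49843185e+00, -8.78310260e-06,
        1.33100343e+00, -2.23399137e-01]), 'dq': array([-1.01922040e-03,  1.09914148e-04, -5.58859794e-04, -3.64324117e-04,
        9.13324068e-05, -6.55490359e-04]), 'tau': array([-1.33855992e-03, -4.12274909e+01, -2.59728670e+01, -3.48667090e-04,
        4.37758208e-03,  9.47535256e-06]), 'eef_pos': array([211.44177843, 480.29395774, 255.72905191]), 'ee_rot': array([-2.69268279e-04,  2.05902421e-01,  9.78572310e-01, -5.96124054e-04]), 'force': array([-0.61306964, -0.87404525,  0.32529616]), 'wrist_torque': array([-0.00851098,  0.00279378,  0.02462722]), 'grip_force': 0.0, 'grip_width': 1.0041748889618571}
scene tray 0.72 [ 355. -492.    2.] [167, 340]
scene tray 0.7 [ 517. -250.   -1.] [268, 309]
scene tray 0.6 [ 242. -246.   -3.] [202, 260]
scene handle 0.93 [ 234. -248.   68.] [195, 247]
scene handle 0.8 [ 515. -247.   65.] [266, 299]
scene handle 0.76 [ 353. -489.   64.] [161, 331]
scene chest 0.89 [626.  88.   0.] [363, 250]
scene chest 0.16 [ 517. -252.   63.] [265, 301]
scene 
[... 722 characters left out ...]
 -248.   67.] [428, 369]
top handle 0.81 [ 520. -248.   65.] [428, 249]
top handle 0.79 [ 355. -487.   71.] [531, 322]
top chest 0.9 [630.  89.   2.] [290, 205]
top bay 0.71 [633.  87.  89.] [287, 198]
top bay 0.45 [367. 281.   2.] [210, 308]
top gate_tab 0.56 [374. 104. 146.] [275, 311]
top gate_hinge 0.64 [510. 131. 105.] [267, 250]
top agate 0.68 [ 463. -243.    4.] [421, 274]
top agate 0.62 [367. 278.  -1.] [212, 308]
top jasper 0.45 [ 534. -197.    9.] [403, 245]
top quartz 0.66 [ 538. -277.   10.] [435, 244]
top dark_mallet 0.61 [547. 449.   5.] [146, 235]
top wire_brush 0.97 [443. -14.  -4.] [329, 280]
top tin 0.9 [ 758. -135.    1.] [379, 157]
top tin 0.29 [444. -14.   0.] [329, 279]
```

Run:
```python
import cv2
t=cv2.imread("pics/top.png"); cv2.imwrite("pics/topc.png",cv2.resize(t[120:420,120:580],None,fx=1.7,fy=1.7,interpolation=cv2.INTER_CUBIC))
```

```text
(no output)
```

View pics/topc.png

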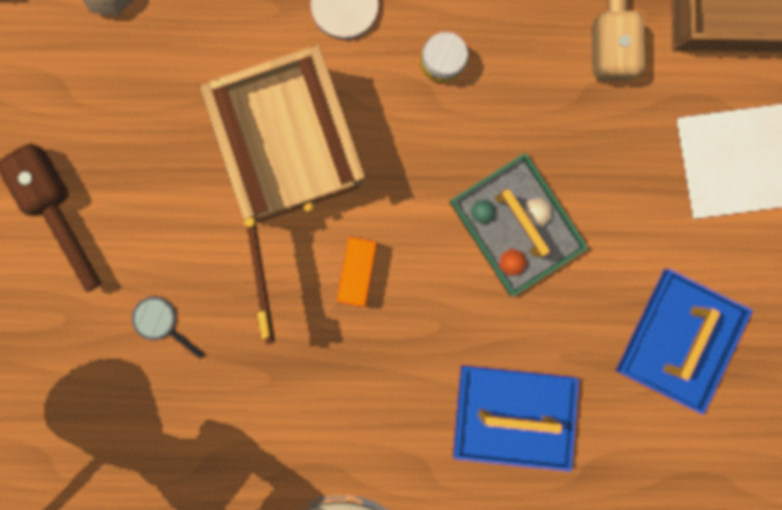

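View pics/scene.png

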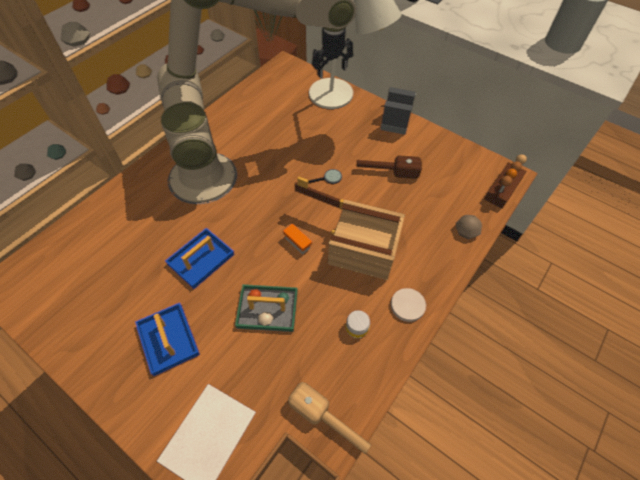

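Three trays are in view: green at top pixel (423,252), and blue ones at (519,318) and (420,365). The green one holding three stones fits the description. The chest stands at about (628,88) with a yaw near 0.33, and its gate is open at about 1.7 rad. I'll move above the green tray and confirm with the wrist camera.

```bash
cat >> h.py <<'E'
def rot(q):
    from scipy.spatial.transform import Rotation as Ro
    q=np.array(q); return Ro.from_quat([q[1],q[2],q[3],q[0]])
def yaw(s):  # heading of tool y
    y=rot(s["ee_rot"]).as_matrix()[:,1]; return float(np.arctan2(y[1],y[0]))
def plan(target,yawt,n,start=None,y0=None):
    s=ctrl.sense(); p=s["eef_pos"] if start is None else np.array(start,float); a=yaw(s) if y0 is None else y0
    d=(np.array(target)-p)/n; da=(yawt-a)/n
    for i in range(n):
        h=a+da*i; ty=np.array([np.cos(h),np.sin(h)]); tx=np.array([-np.sin(h),np.cos(h)])
        # tool x,y,z right handed with z down: x = y x z
        v=[d[:2]@tx*-1 if False else d[:2]@tx, d[:2]@ty, -d[2]]
        print(i+1,"dx %.2f dy %.2f dz %.2f wz %.2f"%(*[k/25 for k in v],-np.degrees(da)/6))
E
python3 - <<'E'
from h import *
s=ctrl.sense(); M=rot(s["ee_rot"]).as_matrix(); print(M.round(2),yaw(s))
plan([500,-235,230],-0.96,25)
E
```

```text
[[-0.92  0.4  -0.  ]
 [ 0.4   0.92  0.  ]
 [ 0.   -0.   -1.  ]] 1.1559743794390058
1 dx -0.88 dy -0.86 dz 0.04 wz 0.81
2 dx -0.95 dy -0.78 dz 0.04 wz 0.81
3 dx -1.02 dy -0.70 dz 0.04 wz 0.81
4 dx -1.07 dy -0.61 dz 0.04 wz 0.81
5 dx -1.12 dy -0.52 dz 0.04 wz 0.81
6 dx -1.16 dy -0.42 dz 0.04 wz 0.81
7 dx -1.19 dy -0.32 dz 0.04 wz 0.81
8 dx -1.21 dy -0.22 dz 0.04 wz 0.81
9 dx -1.23 dy -0.12 dz 0.04 wz 0.81
10 dx -1.23 dy -0.01 dz 0.04 wz 0.81
11 dx -1.23 dy 0.09 dz 0.04 wz 0.81
12 dx -1.22 dy 0.19 dz 0.04 wz 0.81
13 dx -1.20 dy 0.30 dz 0.04 wz 0.81
14 dx -1.17 dy 0.40 dz 0.04 wz 0.81
15 dx -1.13 dy 0.49 dz 0.04 wz 0.81
16 dx -1.09 dy 0.59 dz 0.04 wz 0.81
17 dx -1.03 dy 0.68 dz 0.04 wz 0.81
18 dx -0.97 dy 0.76 dz 0.04 wz 0.81
19 dx -0.90 dy 0.84 dz 0.04 wz 0.81
20 dx -0.83 dy 0.92 dz 0.04 wz 0.81
21 dx -0.75 dy 0.98 dz 0.04 wz 0.81
22 dx -0.66 dy 1.04 dz 0.04 wz 0.81
23 dx -0.57 dy 1.09 dz 0.04 wz 0.81
24 dx -0.48 dy 1.14 dz 0.04 wz 0.81
25 dx -0.38 dy 1.17 dz 0.04 wz 0.81
```

Call:
step_arm([
  {"dx": -0.88,"dy": -0.86,"wz": 0.8},
  {"dx": -0.95,"dy": -0.78,"wz": 0.8},
  {"dx": -1,"dy": -0.7,"wz": 0.8},
  {"dx": -1,"dy": -0.6,"wz": 0.8},
  {"dx": -1,"dy": -0.5,"wz": 0.8},
], fingers=85)

```text
invalid input at $.increments[0]: expected keys dx, dy, dz, wx, wy, wz
```

Call:
step_arm([
  {"dx": -1,"dy": -0.4,"wz": 0.8},
  {"dx": -1,"dy": -0.3,"wz": 0.8},
  {"dx": -1,"dy": -0.2,"wz": 0.8},
  {"dx": -1,"dy": -0.1,"wz": 0.8},
  {"dx": -1,"dy": 0,"wz": 0.8},
])

```text
invalid input at $.increments[0]: expected keys dx, dy, dz, wx, wy, wz
```

Call:
step_arm([
  {"dx": -1,"dy": 0.1,"wz": 0.8},
  {"dx": -1,"dy": 0.2,"wz": 0.8},
  {"dx": -1,"dy": 0.3,"wz": 0.8},
  {"dx": -1,"dy": 0.4,"wz": 0.8},
  {"dx": -1,"dy": 0.5,"wz": 0.8},
])

```text
invalid input at $.increments[0]: expected keys dx, dy, dz, wx, wy, wz
```

Call:
step_arm([
  {"dx": -1,"dy": 0.6,"wz": 0.8},
  {"dx": -1,"dy": 0.7,"wz": 0.8},
  {"dx": -1,"dy": 0.76,"wz": 0.8},
  {"dx": -1,"dy": 0.84,"wz": 0.8},
  {"dx": -1,"dy": 0.92,"wz": 0.8},
])

```text
invalid input at $.increments[0]: expected keys dx, dy, dz, wx, wy, wz
```

Call:
step_arm([
  {"dx": -1,"dy": 1,"wz": 0.8},
  {"dx": -1,"dy": 1,"wz": 0.8},
  {"dx": -1,"dy": 1,"wz": 0.8},
  {"dx": -1,"dy": 1,"wz": 0.8},
  {"dx": -1,"dy": 1,"wz": 0.8},
])

```text
invalid input at $.increments[0]: expected keys dx, dy, dz, wx, wy, wz
```

All six keys are needed in each row.

Call:
step_arm([
  {"dx": -0.88,"dy": -0.86,"dz": 0,"wx": 0,"wy": 0,"wz": 0.8},
  {"dx": -0.95,"dy": -0.78,"dz": 0,"wx": 0,"wy": 0,"wz": 0.8},
  {"dx": -1,"dy": -0.7,"dz": 0,"wx": 0,"wy": 0,"wz": 0.8},
  {"dx": -1,"dy": -0.6,"dz": 0,"wx": 0,"wy": 0,"wz": 0.8},
  {"dx": -1,"dy": -0.5,"dz": 0,"wx": 0,"wy": 0,"wz": 0.8},
], fingers=85)

```text
time_s: 1.9
eef_pos: [266.3, 340.5, 256.4]
ee_rot: [0.0, 0.406, 0.914, 0.0]
force: [0.2, 0.5, -1.2]
grip_width: 0.998
grip_force: 0.0
```

Call:
step_arm([
  {"dx": -1,"dy": -0.4,"dz": 0,"wx": 0,"wy": 0,"wz": 0.8},
  {"dx": -1,"dy": -0.3,"dz": 0,"wx": 0,"wy": 0,"wz": 0.8},
  {"dx": -1,"dy": -0.2,"dz": 0,"wx": 0,"wy": 0,"wz": 0.8},
  {"dx": -1,"dy": -0.1,"dz": 0,"wx": 0,"wy": 0,"wz": 0.8},
  {"dx": -1,"dy": 0,"dz": 0,"wx": 0,"wy": 0,"wz": 0.8},
])

```text
time_s: 2.4
eef_pos: [313.4, 221.0, 256.4]
ee_rot: [0.0, 0.588, 0.809, 0.0]
force: [0.7, 0.8, -0.7]
grip_width: 0.998
grip_force: 0.0
```

Call:
step_arm([
  {"dx": -1,"dy": 0.1,"dz": 0,"wx": 0,"wy": 0,"wz": 0.8},
  {"dx": -1,"dy": 0.2,"dz": 0,"wx": 0,"wy": 0,"wz": 0.8},
  {"dx": -1,"dy": 0.3,"dz": 0,"wx": 0,"wy": 0,"wz": 0.8},
  {"dx": -1,"dy": 0.4,"dz": 0,"wx": 0,"wy": 0,"wz": 0.8},
  {"dx": -1,"dy": 0.5,"dz": 0,"wx": 0,"wy": 0,"wz": 0.8},
])

```text
time_s: 2.9
eef_pos: [369.2, 101.8, 256.4]
ee_rot: [0.0, 0.743, 0.669, 0.0]
force: [1.1, -0.0, 0.4]
grip_width: 0.996
grip_force: 0.0
```

Call:
step_arm([
  {"dx": -1,"dy": 0.6,"dz": 0,"wx": 0,"wy": 0,"wz": 0.8},
  {"dx": -1,"dy": 0.7,"dz": 0,"wx": 0,"wy": 0,"wz": 0.8},
  {"dx": -1,"dy": 0.76,"dz": 0,"wx": 0,"wy": 0,"wz": 0.8},
  {"dx": -1,"dy": 0.84,"dz": 0,"wx": 0,"wy": 0,"wz": 0.8},
  {"dx": -1,"dy": 0.92,"dz": 0,"wx": 0,"wy": 0,"wz": 0.8},
])

```text
time_s: 3.4
eef_pos: [427.4, -44.9, 256.4]
ee_rot: [0.0, 0.866, 0.5, 0.0]
force: [0.1, 1.0, 0.2]
grip_width: 0.994
grip_force: 0.0
```

Call:
step_arm([
  {"dx": -1,"dy": 1,"dz": 0,"wx": 0,"wy": 0,"wz": 0.8},
  {"dx": -1,"dy": 1,"dz": 0,"wx": 0,"wy": 0,"wz": 0.8},
  {"dx": -1,"dy": 1,"dz": 0,"wx": 0,"wy": 0,"wz": 0.8},
  {"dx": -1,"dy": 1,"dz": 0,"wx": 0,"wy": 0,"wz": 0.8},
  {"dx": -1,"dy": 1,"dz": 0,"wx": 0,"wy": 0,"wz": 0.8},
])

```text
time_s: 3.9
eef_pos: [444.3, -219.8, 256.3]
ee_rot: [0.0, 0.951, 0.309, 0.0]
force: [0.9, 0.5, 0.8]
grip_width: 0.996
grip_force: 0.0
```

```bash
cat >> h.py <<'E'
def wristW(s,c,p):
    q=np.array(c["tool_from_camera"])@np.append(p,1); return rot(s["ee_rot"]).as_matrix()@q[:3]+s["eef_pos"]
def look(labels,k=2):
    s=ctrl.sense(); c=eyes.capture("wrist")
    for l in labels:
        for d in eyes.landmark_of("wrist",l)[:k]:
            p=np.array(d["point"]); print("wrist",l,round(d["p"],2),wristW(s,c,p).round(1),[round(c["fx"]*p[0]/p[2]+c["cx"]),round(c["fy"]*p[1]/p[2]+c["cy"])])
    return s,c
E
python3 - <<'E'
from h import *
s,c=look(["tray","handle","agate","jasper","quartz"])
cv2.imwrite("pics/w1.png",c["frame"])
print(yaw(s))
plan([515,-247,170],-0.97,5)
E
```

```text
wrist tray 0.82 [ 241.  -245.9    4. ] [238, 357]
wrist tray 0.77 [ 518.7 -242.5    2. ] [385, 159]
wrist handle 0.73 [ 516.2 -248.8   68.7] [402, 171]
wrist handle 0.55 [ 243.  -249.7   72.8] [227, 398]
wrist agate 0.59 [ 462.4 -243.6    9.3] [352, 206]
wrist quartz 0.81 [ 536.3 -277.2    7.9] [424, 166]
-0.9417933439402801
1 dx 0.32 dy 0.52 dz 0.69 wz 0.06
2 dx 0.32 dy 0.52 dz 0.69 wz 0.06
3 dx 0.32 dy 0.52 dz 0.69 wz 0.06
4 dx 0.33 dy 0.52 dz 0.69 wz 0.06
5 dx 0.33 dy 0.52 dz 0.69 wz 0.06
```

View pics/w1.png

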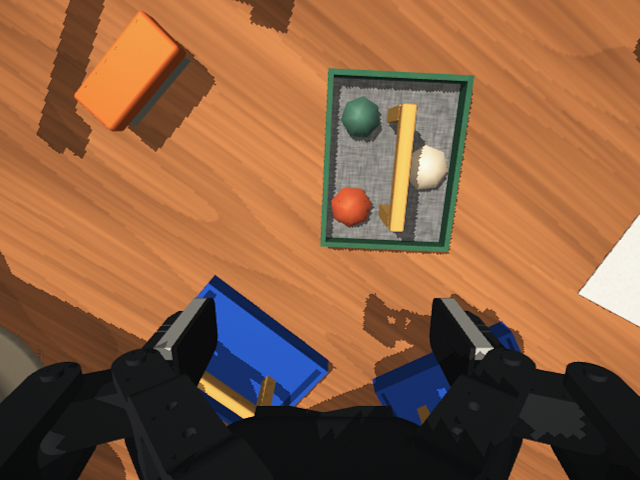

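Run:
```python
from h import *
s=ctrl.sense(); c=eyes.capture("wrist"); 
def ray(u,v,z):
    o=wristW(s,c,[0,0,0]); d=wristW(s,c,[(u-c["cx"])/c["fx"],(v-c["cy"])/c["fy"],1])-o
    return o+d*(z-o[2])/d[2]
a=ray(409,104,73);b=ray(397,231,73)
print(a,b,(a+b)/2,np.linalg.norm(a-b),np.arctan2(*(a-b)[[1,0]]))
P=[ray(u,v,24) for u,v in((331,70),(472,77),(449,250),(323,245))]
for i in range(4): e=P[i]-P[(i+1)%4]; print(np.linalg.norm(e),np.arctan2(e[1],e[0]))
print(np.mean(P,0))
m=np.array(eyes.cut_out("wrist","handle")[0]["mask"]); 
(x,y),(w,h),an=cv2.minAreaRect(np.argwhere(m)[:,::-1].astype(np.float32)); print(x,y,w,h,an)
```

```text
[ 559.19754233 -216.7134036    73.        ] [ 474.50872491 -274.59085684   73.        ] [ 516.85313362 -245.65213022   73.        ] 102.5767780228827 0.5995069071502718
125.73690572148645 2.159904663748309
161.77093840045836 0.6038477472648249
127.84760646905656 -0.9777028674008335
162.2630857661899 -2.5507917784313814
[ 517.37946234 -247.14848975   24.        ]
398.6138610839844 162.45077514648438 145.60879516601562 177.89236450195312 3.1798300743103027
```

Call:
step_arm([
  {"dx": 0.32,"dy": 0.52,"dz": 0.7,"wx": 0,"wy": 0,"wz": 0},
  {"dx": 0.32,"dy": 0.52,"dz": 0.7,"wx": 0,"wy": 0,"wz": 0},
  {"dx": 0.32,"dy": 0.52,"dz": 0.7,"wx": 0,"wy": 0,"wz": 0},
  {"dx": 0.32,"dy": 0.52,"dz": 0.7,"wx": 0,"wy": 0,"wz": 0},
  {"dx": 0.32,"dy": 0.52,"dz": 0.7,"wx": 0,"wy": 0,"wz": 0},
], fingers=60)

```text
time_s: 4.8
eef_pos: [515.8, -246.4, 168.3]
ee_rot: [0.0, 0.95, 0.312, 0.0]
force: [0.8, -0.1, -0.0]
grip_width: 0.708
grip_force: 0.0
```

Run:
```python
from h import *
s,c=look(["tray","handle","quartz"])
print(s["eef_pos"],yaw(s)); cv2.imwrite("pics/w2.png",c["frame"])
```

```text
wrist tray 0.68 [ 514.3 -245.6   -1.1] [321, 225]
wrist tray 0.61 [ 242.7 -246.9    1.4] [157, 444]
wrist handle 0.77 [ 518.  -251.3   67.8] [331, 251]
wrist quartz 0.95 [ 537.  -278.2    6.5] [370, 228]
[ 515.7550647  -246.43259553  168.27380174] -0.936887664736835
```

Call:
step_arm([
  {"dx": 0.01,"dy": 0.06,"dz": 0.77,"wx": 0,"wy": 0,"wz": 0.37},
  {"dx": 0,"dy": 0,"dz": 0.8,"wx": 0,"wy": 0,"wz": 0},
  {"dx": 0,"dy": 0,"dz": 0.8,"wx": 0,"wy": 0,"wz": 0},
  {"dx": 0,"dy": 0,"dz": 0.8,"wx": 0,"wy": 0,"wz": 0},
  {"dx": 0,"dy": 0,"dz": 0.68,"wx": 0,"wy": 0,"wz": 0},
])

```text
time_s: 5.5
eef_pos: [515.9, -247.9, 73.1]
ee_rot: [0.001, 0.956, 0.293, 0.0]
force: [0.1, -0.2, 0.5]
grip_width: 0.704
grip_force: 0.0
```

Call:
step_arm([
  {"dx": 0,"dy": 0,"dz": 0,"wx": 0,"wy": 0,"wz": 0},
  {"dx": 0,"dy": 0,"dz": 0,"wx": 0,"wy": 0,"wz": 0},
  {"dx": 0,"dy": 0,"dz": 0,"wx": 0,"wy": 0,"wz": 0},
  {"dx": 0,"dy": 0,"dz": 0,"wx": 0,"wy": 0,"wz": 0},
  {"dx": 0,"dy": 0,"dz": 0,"wx": 0,"wy": 0,"wz": 0},
], fingers=0, squeeze=80)

```text
time_s: 6.0
eef_pos: [516.5, -248.4, 74.3]
ee_rot: [0.001, 0.956, 0.292, 0.001]
force: [-3.1, 1.4, 7.4]
grip_width: 0.123
grip_force: 78.8
```

Call:
step_arm([
  {"dx": 0,"dy": 0,"dz": 0,"wx": 0,"wy": 0,"wz": 0},
  {"dx": 0,"dy": 0,"dz": -0.1,"wx": 0,"wy": 0,"wz": 0},
  {"dx": 0,"dy": 0,"dz": -0.2,"wx": 0,"wy": 0,"wz": 0},
  {"dx": 0,"dy": 0,"dz": -0.3,"wx": 0,"wy": 0,"wz": 0},
  {"dx": 0,"dy": 0,"dz": -0.4,"wx": 0,"wy": 0,"wz": 0},
])

```text
time_s: 6.5
eef_pos: [515.9, -248.0, 97.9]
ee_rot: [-0.0, 0.956, 0.292, -0.0]
force: [0.5, 0.2, -5.9]
grip_width: 0.123
grip_force: 78.0
```

Run:
```python
from h import *
s,c=look(["handle","quartz","agate"],1)
print(s["eef_pos"],yaw(s),s["grip_width"],s["grip_force"],s["wrist_torque"],s["force"]); 
for cam in("scene","top"):
    c=eyes.capture(cam); cv2.imwrite(f"pics/{cam}2.png",c["frame"])
    for l in["chest","bay","gate_tab","gate_hinge","wire_brush","tray"]:
        for d in eyes.landmark_of(cam,l)[:1]:
            w=world(cam,c,d["point"]); print(cam,l,round(d["p"],2),w.round(1),proj(c,w))
cv2.imwrite("pics/topchest.png",cv2.resize(c["frame"][130:330,220:420],None,fx=3,fy=3,interpolation=cv2.INTER_CUBIC))
```

```text
wrist handle 0.67 [ 516.2 -250.7   91. ] [329, 327]
wrist quartz 0.81 [ 533.8 -276.5   32.8] [385, 272]
wrist agate 0.85 [ 459.4 -245.4   30.3] [264, 342]
[ 515.88068573 -248.01442862   97.94402489] -0.9771332819347136 0.12348504674775317 78.02887558937073 [-0.02850736 -0.04370006 -0.05910436] [ 0.52530675  0.23882307 -5.92690282]
scene chest 0.58 [ 6.31e+02  8.77e+01 -2.00e-01] [364, 251]
scene bay 0.79 [633.2  90.5  84.6] [368, 236]
scene gate_tab 0.93 [374.3 100.2 146.9] [302, 181]
scene gate_hinge 0.93 [502.1 126.8 102.6] [340, 204]
scene wire_brush 0.93 [442.4 -14.2   3.3] [298, 242]
scene tray 0.98 [ 517.6 -249.    20.2] [267, 306]
top chest 0.96 [630.   87.7  -0.7] [290, 205]
top bay 0.74 [632.8  86.6  90.4] [288, 198]
top gate_tab 0.84 [375.4 101.4 149.8] [276, 310]
top gate_hinge 0.56 [506.  130.6 107.2] [267, 252]
top wire_brush 0.59 [444.4 -11.7  -3.2] [328, 279]
top tray 0.94 [ 515.9 -245.4   18.6] [423, 252]
```

View pics/topchest.png

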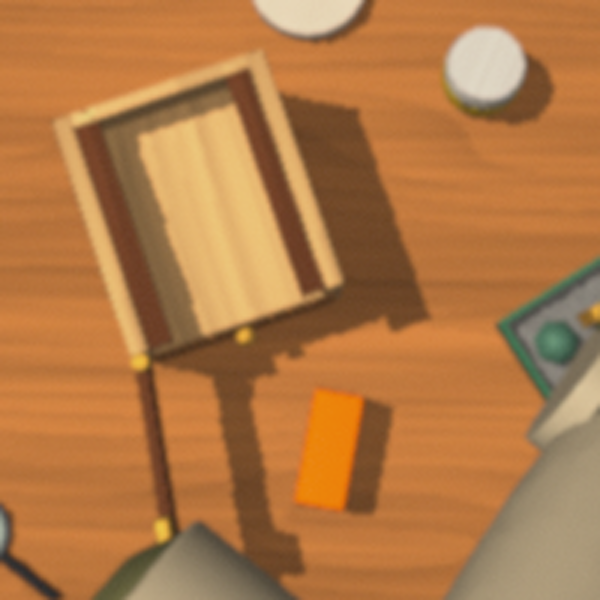

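Run:
```python
from h import *
c=eyes.capture("top")
def ray(u,v,z):
    R=np.array(c["R"]);o=-R.T@np.array(c["t"]);d=R.T@np.array([(u-c["cx"])/c["fx"],(v-c["cy"])/c["fy"],1]);return o+d*(z-o[2])/d[2]
P=[ray(220+a/3,130+b/3,128) for a,b in((55,123),(262,51),(343,283),(134,356))]
for i in range(4): e=P[i]-P[(i+1)%4]; print(np.linalg.norm(e).round(1),(np.degrees(np.arctan2(e[1],e[0]))).round(1))
print(np.array(P).round(0).tolist(),np.mean(P,0))
# lips inner edges at z=128
for a,b in(((101,125),(171,346)),((231,77),(300,295)),((78,128),(148,350)),((253,68),(325,288))):
    A,B=ray(220+a[0]/3,130+a[1]/3,128),ray(220+b[0]/3,130+b[1]/3,128); e=A-B; print(np.degrees(np.arctan2(e[1],e[0])),((A+B)/2).round(1))
# gate panel
e=ray(220+145/3,130+365/3,123)-ray(220+165/3,130+530/3,123); print(np.degrees(np.arctan2(e[1],e[0])))
print(ray(220+163/3,130+530/3,157),ray(220+141/3,130+360/3,123))
```

```text
167.1 110.4
188.4 20.1
166.6 -69.6
188.2 -159.7
[[688.0, 198.0, 128.0], [746.0, 41.0, 128.0], [569.0, -24.0, 128.0], [511.0, 133.0, 128.0]] [628.84571927  87.00054936 128.        ]
18.99739300712452 [603.3 133.8 128. ]
18.57948950105126 [642.8  36.5 128. ]
18.991262174173652 [600.4 151.1 128. ]
19.059523026653103 [649.2  18.8 128. ]
8.45664787323101
[383.87600985 104.35004307 157.        ] [508.83784533 127.86577262 123.        ]
```

Run:
```python
from h import *
plan([436,19,167],0.34-np.pi/2,15)
```

```text
1 dx 0.22 dy -0.71 dz -0.19 wz 0.16
2 dx 0.21 dy -0.71 dz -0.19 wz 0.16
3 dx 0.20 dy -0.72 dz -0.19 wz 0.16
4 dx 0.19 dy -0.72 dz -0.19 wz 0.16
5 dx 0.17 dy -0.72 dz -0.19 wz 0.16
6 dx 0.16 dy -0.73 dz -0.19 wz 0.16
7 dx 0.15 dy -0.73 dz -0.19 wz 0.16
8 dx 0.14 dy -0.73 dz -0.19 wz 0.16
9 dx 0.12 dy -0.73 dz -0.19 wz 0.16
10 dx 0.11 dy -0.74 dz -0.19 wz 0.16
11 dx 0.10 dy -0.74 dz -0.19 wz 0.16
12 dx 0.09 dy -0.74 dz -0.19 wz 0.16
13 dx 0.07 dy -0.74 dz -0.19 wz 0.16
14 dx 0.06 dy -0.74 dz -0.19 wz 0.16
15 dx 0.05 dy -0.74 dz -0.19 wz 0.16
```

Call:
step_arm([
  {"dx": 0.05,"dy": -0.2,"dz": -0.5,"wx": 0,"wy": 0,"wz": 0.16},
  {"dx": 0.12,"dy": -0.4,"dz": -0.6,"wx": 0,"wy": 0,"wz": 0.16},
  {"dx": 0.18,"dy": -0.6,"dz": -0.6,"wx": 0,"wy": 0,"wz": 0.16},
  {"dx": 0.22,"dy": -0.75,"dz": -0.6,"wx": 0,"wy": 0,"wz": 0.16},
  {"dx": 0.22,"dy": -0.85,"dz": -0.3,"wx": 0,"wy": 0,"wz": 0.16},
])

```text
time_s: 7.95
eef_pos: [496.4, -177.6, 164.8]
ee_rot: [0.001, 0.968, 0.251, 0.001]
force: [0.2, -0.2, -4.1]
grip_width: 0.12
grip_force: 78.4
```

Call:
step_arm([
  {"dx": 0.2,"dy": -0.9,"dz": -0.15,"wx": 0,"wy": 0,"wz": 0.16},
  {"dx": 0.2,"dy": -0.9,"dz": 0,"wx": 0,"wy": 0,"wz": 0.16},
  {"dx": 0.18,"dy": -0.9,"dz": 0,"wx": 0,"wy": 0,"wz": 0.16},
  {"dx": 0.15,"dy": -0.9,"dz": 0,"wx": 0,"wy": 0,"wz": 0.16},
  {"dx": 0.14,"dy": -0.9,"dz": 0,"wx": 0,"wy": 0,"wz": 0.16},
])

```text
time_s: 8.45
eef_pos: [463.6, -67.0, 167.3]
ee_rot: [0.0, 0.978, 0.211, 0.001]
force: [-0.3, 0.3, -4.8]
grip_width: 0.118
grip_force: 78.4
```

Call:
step_arm([
  {"dx": 0.1,"dy": -0.9,"dz": 0,"wx": 0,"wy": 0,"wz": 0.16},
  {"dx": 0.08,"dy": -0.8,"dz": 0,"wx": 0,"wy": 0,"wz": 0.16},
  {"dx": 0.06,"dy": -0.7,"dz": 0,"wx": 0,"wy": 0,"wz": 0.16},
  {"dx": 0.05,"dy": -0.5,"dz": 0,"wx": 0,"wy": 0,"wz": 0.16},
  {"dx": 0.02,"dy": -0.3,"dz": 0,"wx": 0,"wy": 0,"wz": 0.16},
])

```text
time_s: 8.95
eef_pos: [439.5, 9.6, 167.3]
ee_rot: [0.0, 0.985, 0.17, 0.001]
force: [-0.2, 0.7, -4.5]
grip_width: 0.123
grip_force: 78.4
```

Call:
step_arm([
  {"dx": 0,"dy": 0,"dz": 0,"wx": 0,"wy": 0,"wz": 0},
])

```text
time_s: 9.05
eef_pos: [439.6, 9.4, 167.2]
ee_rot: [0.0, 0.985, 0.171, 0.0]
force: [-0.5, -0.0, -4.0]
grip_width: 0.124
grip_force: 78.4
```

```bash
cat >> h.py <<'E'
C=np.array([629.3,87.5]);CY=0.34
def inchest(p):
    d=np.array(p[:2])-C; return np.array([d[0]*np.cos(CY)+d[1]*np.sin(CY),-d[0]*np.sin(CY)+d[1]*np.cos(CY),*p[2:3]])
E
python3 - <<'E'
from h import *
s,c=look(["tray","handle","bay","gate_hinge","gate_tab","quartz","agate","jasper"],1)
print(s["eef_pos"],yaw(s)+np.pi/2,s["force"],inchest(s["eef_pos"]),rot(s["ee_rot"]).as_matrix().round(3))
cv2.imwrite("pics/w3.png",c["frame"])
E
```

```text
wrist tray 0.69 [438.7  11.9  90.9] [317, 263]
wrist handle 0.59 [438.8   9.6 161.3] [321, 327]
wrist gate_hinge 0.84 [507.3 133.2 100.7] [119, 55]
wrist gate_tab 0.87 [376.2 106.1 146.1] [68, 363]
wrist quartz 0.74 [388.7  24.4 102. ] [267, 340]
wrist agate 0.62 [387.   28.3 101.4] [260, 340]
wrist jasper 0.87 [470.2  53.2  96.5] [263, 188]
[439.63203329   9.39307519 167.17848109] 0.34293964164977697 [-0.52779879 -0.02190122 -3.98289904] [-204.85801175  -10.38384909  167.17848109] [[ 0.942  0.336  0.001]
 [ 0.336 -0.942 -0.   ]
 [ 0.001  0.    -1.   ]]
```

View pics/w3.png

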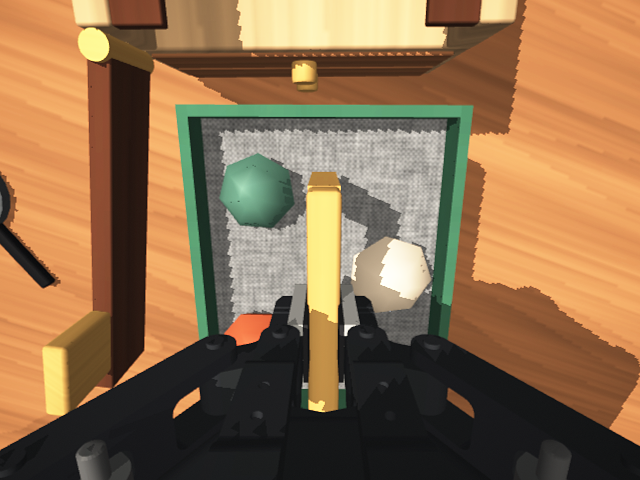

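Run:
```python
from h import *
s=ctrl.sense(); c=eyes.capture("wrist"); f=c["frame"]
def ray(u,v,z):
    o=wristW(s,c,[0,0,0]); d=wristW(s,c,[(u-c["cx"])/c["fx"],(v-c["cy"])/c["fy"],1])-o
    return o+d*(z-o[2])/d[2]
for u,v,z in((166,10,128),(427,10,128),(77,10,128),(516,10,128),(185,108,115),(468,108,115)): print((u,v),inchest(ray(u,v,z)).round(1))
g=cv2.cvtColor(f,cv2.COLOR_BGR2GRAY)
for r in(4,14): print(r,[ (u,int(g[r,u+2])-int(g[r,u-2])) for u in range(60,540) if abs(int(g[r,u+2])-int(g[r,u-2]))>40])
```

```text
(166, 10) [-89.7  48.  128. ]
(427, 10) [-89.4 -51.  128. ]
(77, 10) [-89.8  81.7 128. ]
(516, 10) [-89.3 -84.8 128. ]
(185, 108) [-123.8   49.   115. ]
(468, 108) [-123.5  -75.5  115. ]
4 [(66, 58), (67, 71), (68, 76), (69, 53), (99, -48), (100, -74), (101, -98), (102, -103), (103, -86), (104, -57), (154, -49), (155, -58), (156, -51), (159, 66), (160, 122), (161, 120), (162, 115), (163, 47), (232, 58), (233, 104), (234, 101), (235, 104), (236, 42), (422, -207), (423, -192), (424, -181), (425, -137), (426, 56), (477, 96), (478, 138), (479, 156), (480, 133), (481, 53), (513, -82), (514, -124), (515, -111), (516, -80), (523, 65), (524, 69), (525, 82), (526, 49)]
14 [(68, 53), (69, 55), (70, 58), (101, -60), (102, -85), (103, -104), (104, -100), (105, -72), (106, -46), (155, -45), (156, -58), (157, -56), (160, 58), (161, 124), (162, 121), (163, 125), (164, 54), (235, 74), (236, 103), (237, 103), (238, 86), (421, -115), (422, -199), (423, -186), (424, -154), (426, 49), (476, 95), (477, 139), (478, 154), (479, 134), (480, 53), (511, -51), (512, -96), (513, -126), (514, -111), (515, -72), (521, 70), (522, 73), (523, 83), (524, 49)]
```

The wrist view shows the green tray level in the gripper with all three stones: green (257,190), pale (392,275) and red (255,328). It's square to the bay front but about 10 mm right of its midline.

Call:
step_arm([
  {"dx": 0,"dy": -0.42,"dz": 0.05,"wx": 0,"wy": 0,"wz": 0.03},
  {"dx": 0.3,"dy": 0,"dz": 0,"wx": 0,"wy": 0,"wz": 0},
  {"dx": 0.6,"dy": 0,"dz": 0,"wx": 0,"wy": 0,"wz": 0},
  {"dx": 0.5,"dy": 0,"dz": 0,"wx": 0,"wy": 0,"wz": 0},
  {"dx": 0.2,"dy": 0,"dz": 0,"wx": 0,"wy": 0,"wz": 0},
])

```text
time_s: 10.05
eef_pos: [475.2, 32.3, 165.0]
ee_rot: [0.0, 0.986, 0.169, 0.0]
force: [0.1, 0.5, -4.9]
grip_width: 0.123
grip_force: 78.4
```

Run:
```python
from h import *
s=ctrl.sense(); c=eyes.capture("wrist"); print(s["eef_pos"],inchest(s["eef_pos"]),yaw(s)+np.pi/2,s["force"])
cv2.imwrite("pics/w4.png",c["frame"])
```

```text
[475.17435203  32.32925367 164.96799842] [-163.70140547   -0.61356433  164.96799842] 0.3400024271086026 [ 0.05182053  0.50814495 -4.88746306]
```

View pics/w4.png

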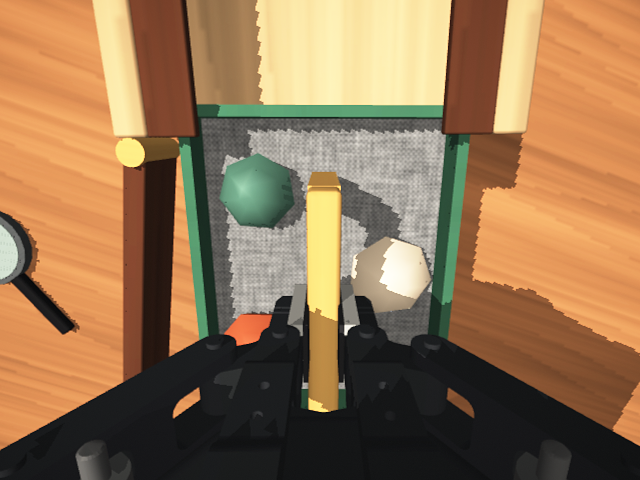

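Tray front is under both lips, which end at (197,135) and (444,132), with the tray about 2 mm right of centre. I'll correct that and slide in.

Call:
step_arm([
  {"dx": 0.5,"dy": -0.06,"dz": 0,"wx": 0,"wy": 0,"wz": 0},
  {"dx": 0.8,"dy": 0,"dz": 0,"wx": 0,"wy": 0,"wz": 0},
  {"dx": 0.9,"dy": 0,"dz": 0,"wx": 0,"wy": 0,"wz": 0},
  {"dx": 0.9,"dy": 0,"dz": 0,"wx": 0,"wy": 0,"wz": 0},
  {"dx": 0.8,"dy": 0,"dz": 0,"wx": 0,"wy": 0,"wz": 0},
])

```text
time_s: 10.6
eef_pos: [566.2, 66.0, 164.8]
ee_rot: [-0.0, 0.986, 0.169, -0.0]
force: [-0.6, -0.7, -5.9]
grip_width: 0.126
grip_force: 78.4
```

Call:
step_arm([
  {"dx": 0.8,"dy": 0,"dz": 0,"wx": 0,"wy": 0,"wz": 0},
  {"dx": 0.7,"dy": 0,"dz": 0,"wx": 0,"wy": 0,"wz": 0},
  {"dx": 0.5,"dy": 0,"dz": 0,"wx": 0,"wy": 0,"wz": 0},
  {"dx": 0.2,"dy": 0,"dz": 0.05,"wx": 0,"wy": 0,"wz": 0},
  {"dx": 0.1,"dy": 0,"dz": 0.05,"wx": 0,"wy": 0,"wz": 0},
])

```text
time_s: 11.1
eef_pos: [619.6, 84.8, 162.0]
ee_rot: [-0.0, 0.986, 0.169, -0.001]
force: [-0.8, -0.2, -4.5]
grip_width: 0.123
grip_force: 78.4
```

Run:
```python
from h import *
s,c=look(["bay","tray"],1); print(s["eef_pos"],inchest(s["eef_pos"]),yaw(s)+np.pi/2,s["force"])
cv2.imwrite("pics/w5.png",c["frame"])
```

```text
wrist tray 0.58 [623.2  90.   88.2] [316, 256]
[619.61810323  84.76521242 162.01058086] [-10.03966971   0.65055385 162.01058086] 0.3393720590341063 [-0.84788863 -0.18984717 -4.52552364]
```

View pics/w5.png

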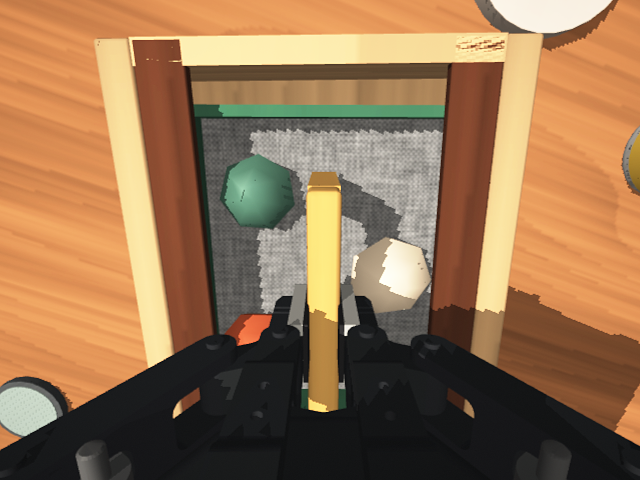

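The tray is inside under the lips, and its back edge (row 110) is about 12 mm short of the back wall. The rest goes in small steps.

Call:
step_arm([
  {"dx": 0.2,"dy": 0,"dz": 0.02,"wx": 0,"wy": 0,"wz": 0},
  {"dx": 0.15,"dy": 0,"dz": 0.02,"wx": 0,"wy": 0,"wz": 0},
  {"dx": 0.05,"dy": 0,"dz": 0.02,"wx": 0,"wy": 0,"wz": 0},
  {"dx": 0.05,"dy": 0,"dz": 0,"wx": 0,"wy": 0,"wz": 0},
  {"dx": 0.04,"dy": 0,"dz": 0,"wx": 0,"wy": 0,"wz": 0},
])

```text
time_s: 11.75
eef_pos: [631.4, 88.8, 161.0]
ee_rot: [0.0, 0.986, 0.169, -0.0]
force: [-0.9, -0.4, -4.9]
grip_width: 0.121
grip_force: 78.4
```

Call:
step_arm([
  {"dx": 0.04,"dy": 0,"dz": 0,"wx": 0,"wy": 0,"wz": 0},
  {"dx": 0.04,"dy": 0,"dz": 0,"wx": 0,"wy": 0,"wz": 0},
])

```text
time_s: 11.95
eef_pos: [632.5, 88.7, 161.1]
ee_rot: [0.001, 0.986, 0.169, -0.002]
force: [-9.5, -6.4, 0.7]
grip_width: 0.123
grip_force: 79.2
```

Call:
step_arm([
  {"dx": 0.04,"dy": 0,"dz": 0,"wx": 0,"wy": 0,"wz": 0},
  {"dx": 0,"dy": 0,"dz": 0,"wx": 0,"wy": 0,"wz": 0},
])

```text
time_s: 12.15
eef_pos: [632.9, 88.5, 161.2]
ee_rot: [0.001, 0.986, 0.169, -0.002]
force: [-11.4, -6.9, 0.4]
grip_width: 0.122
grip_force: 79.3
```

Call:
step_arm([
  {"dx": 0,"dy": 0,"dz": 0.03,"wx": 0,"wy": 0,"wz": 0},
  {"dx": 0,"dy": 0,"dz": 0.02,"wx": 0,"wy": 0,"wz": 0},
])

```text
time_s: 12.35
eef_pos: [632.7, 88.4, 160.6]
ee_rot: [0.001, 0.986, 0.169, -0.003]
force: [-16.4, -8.5, 8.3]
grip_width: 0.12
grip_force: 80.3
```

Call:
step_arm([
  {"dx": 0,"dy": 0,"dz": 0,"wx": 0,"wy": 0,"wz": 0},
  {"dx": 0,"dy": 0,"dz": 0,"wx": 0,"wy": 0,"wz": 0},
  {"dx": 0,"dy": 0,"dz": 0,"wx": 0,"wy": 0,"wz": 0},
  {"dx": 0,"dy": 0,"dz": 0,"wx": 0,"wy": 0,"wz": 0},
], fingers=40)

```text
time_s: 12.75
eef_pos: [634.4, 89.9, 160.1]
ee_rot: [-0.0, 0.986, 0.169, 0.0]
force: [1.0, -0.3, 0.5]
grip_width: 0.471
grip_force: 0.0
```

Call:
step_arm([
  {"dx": 0,"dy": 0,"dz": -0.3,"wx": 0,"wy": 0,"wz": 0},
  {"dx": 0,"dy": 0,"dz": -0.6,"wx": 0,"wy": 0,"wz": 0},
  {"dx": 0,"dy": 0,"dz": -0.9,"wx": 0,"wy": 0,"wz": 0},
  {"dx": 0,"dy": 0,"dz": -0.8,"wx": 0,"wy": 0,"wz": 0},
])

```text
time_s: 13.15
eef_pos: [634.3, 89.9, 226.4]
ee_rot: [0.0, 0.986, 0.169, 0.0]
force: [0.8, 0.4, 0.1]
grip_width: 0.463
grip_force: 0.0
```

Run:
```python
from h import *
s,c=look(["tray","handle","quartz","agate","jasper","gate_tab"],1); print(s["eef_pos"],yaw(s)+np.pi/2,s["force"],s["grip_width"])
cv2.imwrite("pics/w6.png",c["frame"])
```

```text
wrist tray 0.75 [633.7  92.5  83.6] [319, 232]
wrist handle 0.75 [633.5  89.9 156.7] [322, 268]
wrist quartz 0.64 [646.2  55.4  94. ] [373, 237]
wrist agate 0.61 [580.  104.5  94. ] [280, 296]
wrist jasper 0.75 [659.6 131.1  90.3] [279, 183]
[634.3166887   89.8733284  226.42126801] 0.339276821968828 [0.75980472 0.3529497  0.08171949] 0.4634715550983068
```

View pics/w6.png

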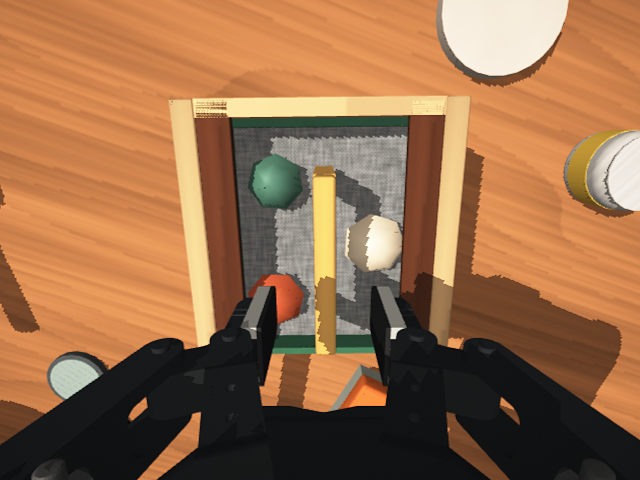

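Tray is home: its back edge at row 120 sits flush with the back wall, and all three stones are in it. Next I close the fingers and go round to the outer side of the gate tab.

Call:
step_arm([
  {"dx": -0.4,"dy": -0.2,"dz": 0,"wx": 0,"wy": 0,"wz": 0},
  {"dx": -0.8,"dy": -0.4,"dz": 0,"wx": 0,"wy": 0,"wz": 0},
  {"dx": -1,"dy": -0.6,"dz": 0,"wx": 0,"wy": 0,"wz": 0},
  {"dx": -1,"dy": -0.6,"dz": 0,"wx": 0,"wy": 0,"wz": 0},
  {"dx": -1,"dy": -0.6,"dz": 0,"wx": 0,"wy": 0,"wz": 0},
], fingers=0, squeeze=30)

```text
time_s: 14.0
eef_pos: [513.8, 111.6, 224.0]
ee_rot: [-0.0, 0.986, 0.169, -0.001]
force: [0.8, -0.1, 0.1]
grip_width: 0.0
grip_force: 0.0
```

Call:
step_arm([
  {"dx": -1,"dy": -0.6,"dz": 0,"wx": 0,"wy": 0,"wz": 0},
  {"dx": -1,"dy": -0.6,"dz": 0,"wx": 0,"wy": 0,"wz": 0},
  {"dx": -1,"dy": -0.6,"dz": 0,"wx": 0,"wy": 0,"wz": 0},
  {"dx": -0.9,"dy": -0.5,"dz": 0,"wx": 0,"wy": 0,"wz": 0},
  {"dx": -0.8,"dy": -0.4,"dz": 0,"wx": 0,"wy": 0,"wz": 0},
])

```text
time_s: 14.5
eef_pos: [380.4, 136.2, 224.2]
ee_rot: [-0.0, 0.986, 0.169, -0.001]
force: [0.1, -0.8, -0.6]
grip_width: 0.003
grip_force: 0.0
```

Run:
```python
from h import *
s,c=look(["gate_tab","gate_hinge"],1); print(s["eef_pos"],yaw(s),s["force"],s["grip_width"])
c=eyes.capture("scene")
for l in("gate_tab","gate_hinge"):
    for d in eyes.landmark_of("scene",l)[:1]: print(l,d["p"],world("scene",c,d["point"]))
plan([368.8,133.9,s["eef_pos"][2]],-1.372,2)
```

```text
wrist gate_tab 0.88 [377.6 105.9 146. ] [370, 282]
wrist gate_hinge 0.9 [506.7 130.3 102.8] [402, 53]
[380.41209894 136.22462797 224.24927926] -1.2313644907535752 [ 0.10637435 -0.83677792 -0.56574166] 0.0026079425068251945
gate_tab 0.94 [374.23733481  98.0019178  147.05931097]
gate_hinge 0.94 [505.92013098 128.76491073 104.88728876]
1 dx -0.27 dy -0.05 dz 0.01 wz 0.67
2 dx -0.28 dy -0.04 dz 0.01 wz 0.67
```

Call:
step_arm([
  {"dx": -0.27,"dy": -0.15,"dz": 0,"wx": 0,"wy": 0,"wz": 0.67},
  {"dx": -0.28,"dy": -0.1,"dz": 0.4,"wx": 0,"wy": 0,"wz": 0.67},
  {"dx": 0,"dy": 0,"dz": 0.8,"wx": 0,"wy": 0,"wz": 0},
  {"dx": 0,"dy": 0,"dz": 0.8,"wx": 0,"wy": 0,"wz": 0},
  {"dx": 0,"dy": 0,"dz": 0.64,"wx": 0,"wy": 0,"wz": 0},
])

```text
time_s: 15.3
eef_pos: [367.3, 137.6, 157.6]
ee_rot: [0.0, 0.995, 0.099, -0.0]
force: [-1.0, -0.5, -0.7]
grip_width: 0.002
grip_force: 0.0
```

Call:
step_arm([
  {"dx": 0,"dy": 0.2,"dz": 0,"wx": 0,"wy": 0,"wz": 0},
  {"dx": 0,"dy": 0.2,"dz": 0,"wx": 0,"wy": 0,"wz": 0},
  {"dx": 0,"dy": 0.2,"dz": 0,"wx": 0,"wy": 0,"wz": 0},
])

```text
time_s: 15.6
eef_pos: [370.7, 122.6, 159.5]
ee_rot: [0.0, 0.995, 0.099, 0.001]
force: [-0.5, 1.2, 0.5]
grip_width: 0.003
grip_force: 0.3
```

Run:
```python
from h import *
s,c=look(["gate_tab","gate_hinge"],1); print(s["eef_pos"],yaw(s),s["force"])
cv2.imwrite("pics/w7.png",c["frame"])
```

```text
wrist gate_tab 0.59 [378.2 103.2 147.1] [374, 309]
[370.67665712 122.55989838 159.5295505 ] -1.3722615466686134 [-0.48366414  1.19907592  0.49065174]
```

View pics/w7.png

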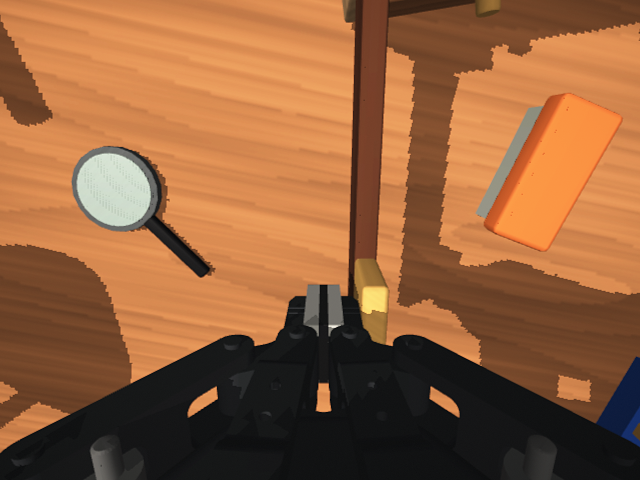

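Closed fingers touch the outer face of the gate tab at (370,290). I'll now swing the gate shut along its arc.

Call:
step_arm([
  {"dx": -0.02,"dy": 0.29,"dz": 0,"wx": 0,"wy": 0,"wz": -0.5},
  {"dx": -0.05,"dy": 0.57,"dz": 0,"wx": 0,"wy": 0,"wz": -1},
  {"dx": -0.05,"dy": 0.57,"dz": 0,"wx": 0,"wy": 0,"wz": -1},
  {"dx": -0.05,"dy": 0.57,"dz": 0,"wx": 0,"wy": 0,"wz": -1},
  {"dx": -0.05,"dy": 0.57,"dz": 0,"wx": 0,"wy": 0,"wz": -1},
])

```text
time_s: 16.25
eef_pos: [388.9, 61.5, 159.2]
ee_rot: [0.0, 0.944, 0.331, 0.0]
force: [0.8, 0.5, 0.1]
grip_width: -0.001
grip_force: 0.2
```

Call:
step_arm([
  {"dx": -0.05,"dy": 0.57,"dz": 0,"wx": 0,"wy": 0,"wz": -1},
  {"dx": -0.05,"dy": 0.57,"dz": 0,"wx": 0,"wy": 0,"wz": -1},
  {"dx": -0.05,"dy": 0.57,"dz": 0,"wx": 0,"wy": 0,"wz": -1},
  {"dx": -0.05,"dy": 0.57,"dz": 0,"wx": 0,"wy": 0,"wz": -1},
  {"dx": -0.05,"dy": 0.57,"dz": 0,"wx": 0,"wy": 0,"wz": -1},
])

```text
time_s: 16.75
eef_pos: [439.5, 11.9, 159.1]
ee_rot: [0.0, 0.826, 0.564, 0.0]
force: [-0.5, 1.8, -0.5]
grip_width: -0.0
grip_force: 0.2
```

Run:
```python
from h import *
s,c=look(["gate_tab","gate_hinge"],1); print(s["eef_pos"],yaw(s),s["force"])
H=np.array([507.4,129.2]); g=yaw(s)-np.pi/2; d=s["eef_pos"][:2]-H
print("along gate",d@[np.cos(g),np.sin(g)],"off",d@[np.cos(g+np.pi/2),np.sin(g+np.pi/2)],"left deg",np.degrees(CY-yaw(s)))
```

```text
wrist gate_tab 0.56 [460.4   7.7 147.2] [376, 309]
[439.5419271   11.87845653 159.13605228] -0.3730409924396145 [-0.48364533  1.78916265 -0.48741917]
along gate 133.98336650420669 off -20.433309069971482 left deg 40.85423948660956
```

Call:
step_arm([
  {"dx": -0.05,"dy": 0.57,"dz": 0,"wx": 0,"wy": 0,"wz": -1},
  {"dx": -0.05,"dy": 0.57,"dz": 0,"wx": 0,"wy": 0,"wz": -1},
  {"dx": -0.05,"dy": 0.57,"dz": 0,"wx": 0,"wy": 0,"wz": -1},
  {"dx": -0.05,"dy": 0.57,"dz": 0,"wx": 0,"wy": 0,"wz": -1},
  {"dx": -0.05,"dy": 0.57,"dz": 0,"wx": 0,"wy": 0,"wz": -1},
])

```text
time_s: 17.4
eef_pos: [507.5, -5.2, 158.9]
ee_rot: [-0.0, 0.653, 0.757, -0.0]
force: [-0.1, -0.3, 0.5]
grip_width: 0.002
grip_force: 0.2
```

Call:
step_arm([
  {"dx": -0.02,"dy": 0.28,"dz": 0,"wx": 0,"wy": 0,"wz": -0.5},
  {"dx": -0.02,"dy": 0.28,"dz": 0,"wx": 0,"wy": 0,"wz": -0.5},
  {"dx": -0.01,"dy": 0.15,"dz": 0,"wx": 0,"wy": 0,"wz": -0.25},
])

```text
time_s: 17.7
eef_pos: [525.0, -2.9, 158.9]
ee_rot: [-0.0, 0.603, 0.798, -0.0]
force: [-0.3, 0.4, 0.4]
grip_width: 0.003
grip_force: 0.1
```

Call:
step_arm([
  {"dx": 0,"dy": 0.06,"dz": 0,"wx": 0,"wy": 0,"wz": 0},
  {"dx": 0,"dy": 0.06,"dz": 0,"wx": 0,"wy": 0,"wz": 0},
])

```text
time_s: 17.9
eef_pos: [527.8, -2.3, 158.9]
ee_rot: [-0.0, 0.603, 0.798, -0.0]
force: [-0.2, 0.6, 1.2]
grip_width: -0.004
grip_force: 0.1
```

Run:
```python
from h import *
s,c=look(["gate_tab","gate_hinge"],1); print(s["eef_pos"],yaw(s),s["force"])
H=np.array([507.4,129.2]); g=CY-np.pi/2; d=s["eef_pos"][:2]-H
print("along gate",d@[np.cos(g),np.sin(g)],"off",d@[np.cos(g+np.pi/2),np.sin(g+np.pi/2)])
```

```text
wrist gate_tab 0.76 [548.1   5.1 147.8] [378, 315]
wrist gate_hinge 0.59 [646.1  56.5  93. ] [573, 226]
[527.76968548  -2.306244   158.85531427] 0.2758030460520278 [-0.15261759  0.57216749  1.2395261 ]
along gate 130.77115225632008 off -24.652018890525948
```

Call:
step_arm([
  {"dx": 0,"dy": 0.08,"dz": 0,"wx": 0,"wy": 0,"wz": -0.3},
  {"dx": 0,"dy": 0.06,"dz": 0,"wx": 0,"wy": 0,"wz": -0.3},
  {"dx": 0,"dy": 0.06,"dz": 0,"wx": 0,"wy": 0,"wz": 0},
])

```text
time_s: 18.35
eef_pos: [533.0, -1.1, 158.8]
ee_rot: [0.0, 0.577, 0.817, -0.0]
force: [-0.4, -0.2, -0.0]
grip_width: 0.004
grip_force: 0.1
```

Call:
step_arm([
  {"dx": 0,"dy": 0.06,"dz": 0,"wx": 0,"wy": 0,"wz": 0},
  {"dx": 0,"dy": 0.04,"dz": 0,"wx": 0,"wy": 0,"wz": 0},
])

```text
time_s: 18.55
eef_pos: [535.3, -0.3, 158.8]
ee_rot: [-0.0, 0.577, 0.817, -0.0]
force: [-2.8, -2.9, 0.4]
grip_width: 0.002
grip_force: 1.8
```

Call:
step_arm([
  {"dx": 0,"dy": 0.05,"dz": 0,"wx": 0,"wy": 0,"wz": 0},
  {"dx": 0,"dy": 0.04,"dz": 0,"wx": 0,"wy": 0,"wz": 0},
])

```text
time_s: 18.75
eef_pos: [535.8, -0.1, 158.7]
ee_rot: [-0.002, 0.577, 0.817, -0.002]
force: [-15.7, -7.1, 7.3]
grip_width: 0.004
grip_force: 8.6
```

Call:
step_arm([
  {"dx": 0,"dy": 0.03,"dz": 0,"wx": 0,"wy": 0,"wz": 0},
  {"dx": 0,"dy": 0,"dz": 0,"wx": 0,"wy": 0,"wz": 0},
])

```text
time_s: 18.95
eef_pos: [535.8, -0.1, 158.7]
ee_rot: [-0.002, 0.577, 0.817, -0.003]
force: [-17.0, -6.8, 9.0]
grip_width: -0.003
grip_force: 9.2
```

Hard stop at 18 N, so the gate is shut. I'll back off, rise and check.

Call:
step_arm([
  {"dx": 0,"dy": -0.3,"dz": 0,"wx": 0,"wy": 0,"wz": 0},
  {"dx": 0,"dy": -0.8,"dz": 0,"wx": 0,"wy": 0,"wz": 0},
  {"dx": 0,"dy": -0.9,"dz": -0.4,"wx": 0,"wy": 0,"wz": 0},
  {"dx": 0,"dy": -0.9,"dz": -0.9,"wx": 0,"wy": 0,"wz": 0},
  {"dx": 0,"dy": -0.5,"dz": -0.9,"wx": 0,"wy": 0,"wz": 0},
])

```text
time_s: 19.45
eef_pos: [456.6, -27.8, 214.3]
ee_rot: [-0.0, 0.577, 0.816, -0.0]
force: [-0.5, 0.5, -0.2]
grip_width: 0.005
grip_force: 0.0
```

Call:
step_arm([
  {"dx": 0,"dy": -1,"dz": -1,"wx": 0,"wy": 0,"wz": 0},
  {"dx": 0,"dy": -1,"dz": -1,"wx": 0,"wy": 0,"wz": 0},
  {"dx": 0,"dy": -0.5,"dz": -0.5,"wx": 0,"wy": 0,"wz": 0},
  {"dx": 0,"dy": 0,"dz": 0,"wx": 0,"wy": 0,"wz": 0},
])

```text
time_s: 19.85
eef_pos: [398.8, -48.9, 277.9]
ee_rot: [0.002, 0.578, 0.816, 0.001]
force: [0.7, 0.1, 0.9]
grip_width: 0.001
grip_force: 0.0
```

Run:
```python
from h import *
print(ctrl.sense()["force"]); ims=[]
for cam,(r,q) in(("top",(130,210)),("scene",(150,240))):
    c=eyes.capture(cam); ims.append(cv2.resize(c["frame"][r:r+200,q:q+200],(400,400),interpolation=cv2.INTER_CUBIC))
    for l in["tray","handle","gate_tab","gate_hinge","wire_brush","loupe","dark_mallet","tin"]:
        for d in eyes.landmark_of(cam,l)[:1 if l!="tray" else 3]:
            w=world(cam,c,d["point"]); print(cam,l,round(d["p"],2),w.round(0),inchest(w).round(0))
cv2.imwrite("pics/end.png",np.hstack(ims))
```

```text
[0.71089936 0.10726504 0.92026441]
top tray 0.92 [ 358. -486.    2.] [-447. -450.    2.]
top tray 0.7 [ 239. -244.   -7.] [-479. -183.   -7.]
top tray 0.59 [634.  93.  80.] [ 6.  3. 80.]
top handle 0.88 [ 357. -488.   67.] [-449. -451.   67.]
top gate_hinge 0.82 [508. 131. 104.] [-100.   82.  104.]
top wire_brush 0.6 [442. -14.   1.] [-210.  -33.    1.]
top loupe 0.72 [365. 278.   2.] [-185.  268.    2.]
top dark_mallet 0.8 [547. 449.   5.] [ 43. 368.   5.]
top tin 0.95 [ 760. -133.    1.] [  50. -252.    1.]
scene tray 0.89 [ 354. -491.    0.] [-452. -454.    0.]
scene tray 0.67 [ 241. -247.   -3.] [-478. -186.   -3.]
scene tray 0.62 [628.  87.  80.] [-1. -0. 80.]
scene handle 0.88 [ 350. -485.   65.] [-454. -447.   65.]
scene gate_tab 0.54 [553.  -2. 148.] [-102.  -59.  148.]
scene gate_hinge 0.64 [502. 127. 105.] [-107.   80.  105.]
scene wire_brush 0.8 [443. -13.   3.] [-209.  -33.    3.]
scene loupe 0.55 [368. 277.  -2.] [-183.  266.   -2.]
scene dark_mallet 0.7 [548. 442.   4.] [ 42. 362.   4.]
scene tin 0.93 [ 758. -141.   -1.] [  45. -258.   -1.]
```

View pics/end.png

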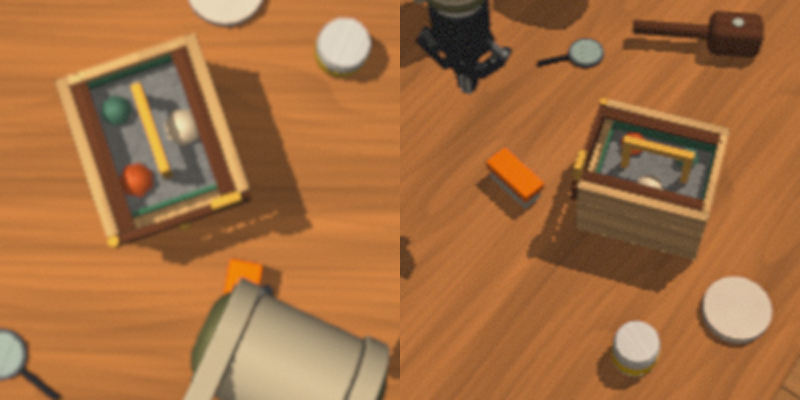

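The tray is home with its three stones, the gate lies across the front with its tab at (225,200) in the left half, and the other things haven't moved.

```bash
python3 -c "
from rig import finish_job
print(finish_job())"
```

```text
the job is handed in; nothing more can be done
None
```

The green tray is fully home in the chest's top bay, level and with all three stones in it. The gate is shut behind it and released, the other things are where they were, and the job was handed in at about 20 s.

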